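# Take the warm rack out from under the block heater's hood

### The arm

A 7-joint arm with a two-finger parallel gripper is mounted at the origin on the work surface. World frame = base frame: x ahead of the robot, y to its left, z up, the work surface at z = 0. Lengths are in m, angles in rad, forces in N, time in s.
With the tool pointing down it reaches from about 0.4 to 0.85 m from the base axis. Payload 4.5 kg.
Tool frame: the origin (TCP) lies midway between the tips of the shut fingers; the grasp point (between the pads) lies 19 mm behind it (r.grip_depth is the distance from the TCP to the grasp point, in m); x points along the fingers, y is the direction in which the jaws open and shut, and the axes are right-handed (so a half turn about x gives the same grasp; the last joint's range is limited). The gripper opens to 85 mm and grips with 20 to 120 N. Pads are 22 mm wide; open, the fingers measure 114 mm over their backs; the gripper's body (76 mm by 85 mm) begins 54 mm behind the grasp point. The pads swing forward as they close: fully open they stand 13 mm farther back than shut.
Start: joints at [-1.265, 0.689, -0.195, 1.565, 0.157, 0.902, -0.215], TCP at [0.168, 0.602, 0.231] pointing down, gripper open.
Joint ranges: [-3.01, 3.01], [-0.46, 2.08], [-1.47, 1.51], [0.13, 2.56], [-1, 4.14], [0.04, 2.09], [-2.66, 2.66]. Speed limits (rad/s): [2.57, 2.57, 3.14, 3.14, 3.14, 3.14, 3.14].

### API

Orientations are given as a 3x3 rotation matrix whose columns are the frame's x, y, z axes.
In Python, from workcell import r gives the robot as it stands.
- The arm moves only by the tool arm_command, never from a script. Its argument "series" is a list of rows, each an object of numbers: "x", "y", "z": the shift along the tool's x, y, z in units of 0.5 m (1.0 is 0.5 m); "ax", "ay", "az": the turn, a rotation vector about the tool's x, y, z in units of 180 degrees (1.0 is 180 degrees). In form: [{"x": .., "y": .., "z": .., "ax": .., "ay": .., "az": ..}, ...]. A call has 1 to 10 rows; each row is the pose to reach, as a shift and turn from the pose commanded when the call began, along the tool's axes at that moment, turning the shorter way round; what a row does not reach only later rows make up. A row lasts 1/10 s, in which the tool goes at most 50 mm and 8.59 degrees, less where a joint would pass 70% of its speed; a pose out of reach is approached as far as the arm can. A call with a number of a shift or a turn outside -1 to 1 is refused whole. A call with a gripper value outside its range is refused whole. "claw" is the closure, from 0 (fully open) to 1 (shut), set as the call begins (left out, the last holds). The fingers move at their own pace and stop on an object; the grip force is fixed at half the most. Time passes only in rows, so rows that repeat a pose let the fingers close. It gives the time, the measured TCP pose, the force and the opening at its end, in the units of the state.
- r.observe(): the state, without advancing time (a new reading comes with each control period).
- r.snapshot(name): name is "side" or "top"; returns a dict with "frame" (420x560x3 uint8, red, green, blue), "K" (3x3 intrinsics, pixels), "xyz" and "orientation" of the camera in the world. Camera axes: x right, y up, looking along -z (the intrinsics and any distortion apply to the point x, -y, -z); pixel columns grow to the right and rows downward; lengths in m; the calibration is good to about 2 mm. A picture is of the moment at which its call begins. There is no depth.
- r.hand_in(): hands the job in, once; it reports no verdict.
Trained networks look in a picture, given as the dict that the camera call returned (one of the last four; its "shot" number tells which), for a name from the list of things; names that differ only in an ending like _2 or _b are one class to them, and where a whole thing is asked for, a point or a joint stands for the part that bears it (a point fixed in the world has none). Each returns a list of dicts, best first, with "conf" (0 to 1); they miss things now and then, are a little off and sometimes report something else, mostly with a low value. They report only what shows in the picture. A call takes as long as a camera call. They do not tell look-alikes from the thing itself.
- r.recognise(query, picture): "centre" ([x, y, z] in m, in world coordinates, good to about 4 mm: the middle of the surface that is visible of it).
- r.outline_of(query, picture): "region" (420x560 bool, what is visible of it).
The state is a dict: "t": time; "joint_pos": joint angles; "qd": joint speeds; "joint_torque": joint torques, N m; "eef_pos": TCP position; "tcp_rot": TCP orientation; "contact_force": force on the tool from outside, world axes, zero at the start; "moment": the same for the moment, N m; "gripper_width": finger opening in m.
Only numpy, scipy, OpenCV 4.12 (cv2) and the standard library are available. Lean on these libraries where they do the work, as an engineer would, in place of code of your own. Each camera call takes 0.05 s, during which the arm holds its last target.

### The job

The samples in the orange rack have finished warming. Slide the orange rack straight forward along its bay, flat on the heater's deck, until its back end is fully clear of the hood, then lift it out and set it down gently (do not drop it) on the light pad, lying flat in the middle of the dark frame and lined up with it, either way round. Keep the rack upright throughout, let go of it, and leave the blue rack in its bay and everything else on the bench where it is.

Things in the scene. Friction and masses are not known exactly. Their poses are not given: they have to be found in the camera images.
- orange_rack_mid (a point): Centre of the loose orange tube rack's block, half-way up it (10 mm above its underside). The block is 128 long (x) x 86 wide (y) x 20 high, with white tube caps on top (1.5 high), about 0.25 kg. x points to its back end, the end under the hood; z up. It starts parked in either of the heater's two bays, with its centre at the heater's x = 0.
- orange_rack_grip (a point): Where to hold the orange rack: on its upright solid grip tab, 12 mm thick (x), 60 wide (y), whose top edge is 64 above the rack's underside. This point is the middle of the tab's thickness and width, 49 above the rack's underside and 25 in front (-x) of the rack's centre. Same axes as the rack.
- blue_rack_mid (a point): Centre of the block of the blue tube rack, the same shape and size as the orange one, parked in the other bay. It must stay there.
- heater: White two-bay block heater, fixed, 262 mm wide (y). Origin on the bench, midway between the two parked racks' centres; x to its back, open front at -x. Flat deck 20 above the bench, from x = -135 to +80; bay centre lines at y = +61 and -61, with guide rails 8 high on both sides of each bay, 96 apart. Behind x = +80 stands a housing 88 high, to x = +130.
- hood_edge (a point): Middle of the front lower edge of the heater's fixed grey hood, which overhangs both bays from here backwards over the full width: at the heater's x = +16 mm, 24 above the deck (4 above a rack's block); the hood is 14 thick. The rear 48 of a parked rack lies under it, so a rack must go 48 or more forward to be clear. Same axes as the heater.
- frame_centre (a point): Centre of the dark rectangular frame printed on the light pad, a flat white fixed panel 230 (x) x 200 (y) x 12 mm high; the point is on the pad's top face, 12 above the bench. x runs along the frame's long side, z up. Inside, the frame is 168 (x) x 126 (y), leaving 20 all round a centred rack.
- dish: Loose bystander: flat clear round dish with amber content, 60 across, 13 high; origin under its centre.
- tip_box: Loose bystander: yellow box with white lid, 88 x 128 x 57 high; origin under its centre.
- green_block: Loose bystander: green tube block, 110 x 70 x 40 high; origin under its centre.
- marker: Loose bystander: blue and black marker pen, 130 long along its y, 14 thick; origin under its centre.
Not all that is in view belongs to the job. Of the things that look like the part that bears orange_rack_mid, the largest one is meant.

How it is judged:
By the outcome, as a careful person would: the job done as asked, in the order asked, and still so for the second after the job is handed in, with the robot touching nothing.
It also fails if it takes over 40 s, if anything falls off the work surface, if the arm or the gripper's body presses on something with over 40 N, if the wrist force passes 120 N, or if a joint passes its speed limit or range.

## Working session

There is one attempt and no reset: what is moved stays moved. The work goes in short steps, Python scripts to look and compute and a tool call to move; the robot and the scene stay as the last step left them, time stands still between calls to the robot, and variables do not carry over. Pictures are saved under pics/ and viewed, and the job is handed in when it is done.

Besides the shell and the picture viewer there is one more tool, called after "Emit:" as name(argument=value, ...) on one line, values as JSON. arm_command: Moves the arm, as the interface text tells. Shifts and turns lie within -1 to 1; 1 stands for 0.5 m of shift or 180 degrees of turn. Its arguments: {"type":"object","properties":{"series":{"type":"array"},"claw":{"type":"number"}},"required":["series"]}

```bash
mkdir -p pics; ls
cat > h.py <<'E'
import numpy as np, cv2
from workcell import r
def save(p,n): cv2.imwrite(f'pics/{n}.png', cv2.cvtColor(p['frame'],cv2.COLOR_RGB2BGR))
def proj(p,X):
    X=np.atleast_2d(X); R=np.array(p['orientation']); c=(X-np.array(p['xyz']))@R
    c=c*[1,-1,-1]; q=c@np.array(p['K']).T; return q[:,:2]/q[:,2:]
def unproj(p,uv,z):
    uv=np.atleast_2d(uv); d=np.c_[uv,np.ones(len(uv))]@np.linalg.inv(np.array(p['K'])).T
    d=(d*[1,-1,-1])@np.array(p['orientation']).T; o=np.array(p['xyz'])
    return o+d*((z-o[2])/d[:,2])[:,None]
E
python3 - <<'E'
from h import *
s=r.observe(); print({k:np.round(v,3).tolist() for k,v in s.items()})
for n in ('top','side'):
    p=r.snapshot(n); save(p,n+'0'); print(n,[k for k in p], p['K'],p['xyz'],np.round(p['orientation'],3).tolist())
    for q in ['orange_rack_mid','orange_rack_grip','blue_rack_mid','heater','hood_edge','frame_centre','dish','tip_box','green_block','marker']:
        print(q,[(np.round(d['centre'],3).tolist(),round(d['conf'],2)) for d in r.recognise(q,p)][:3])
E
```

```text
pics
{'t': 0.0, 'joint_pos': [-1.265, 0.69, -0.194, 1.566, 0.157, 0.903, -0.215], 'qd': [0.0, -0.0, 0.001, -0.001, 0.001, 0.001, 0.0], 'joint_torque': [0.0, -53.962, -1.267, -15.855, 0.009, 0.01, -0.0], 'eef_pos': [0.168, 0.601, 0.23], 'tcp_rot': [[-0.0, 0.268, 0.963], [-0.002, 0.963, -0.268], [-1.0, -0.002, 0.0]], 'contact_force': [0.412, 0.12, 0.272], 'moment': [0.044, 0.001, -0.041], 'gripper_width': 0.086}
top ['frame', 'K', 'xyz', 'orientation', 'shot'] [[468.48037542   0.         282.32865326]
 [  0.         468.48037542 199.17004547]
 [  0.           0.           1.        ]] [2.84558198e-01 7.28396439e-04 1.23749441e+00] [[-0.027, 0.98, -0.198], [-1.0, -0.024, 0.017], [0.012, 0.198, 0.98]]
orange_rack_mid [([0.782, -0.115, 0.012], 0.94), ([0.279, -0.307, 0.015], 0.84)]
orange_rack_grip [([0.788, -0.116, 0.014], 0.88), ([0.277, -0.308, 0.016], 0.71), ([0.516, -0.282, 0.042], 0.65)]
blue_rack_mid [([0.525, -0.162, 0.042], 0.94), ([0.512, -0.457, 0.038], 0.7)]
heater [([0.576, -0.224, 0.057], 0.83)]
hood_edge [([0.57, -0.228, 0.056], 0.56)]
frame_centre [([0.578, 0.222, 0.009], 
[... 409 characters left out ...]
05872] [[0.91, 0.296, -0.29], [-0.414, 0.626, -0.661], [-0.014, 0.722, 0.692]]
orange_rack_mid [([0.787, -0.132, 0.015], 0.95), ([0.275, -0.318, 0.017], 0.89), ([0.509, -0.297, 0.037], 0.65)]
orange_rack_grip [([0.274, -0.32, 0.015], 0.95), ([0.511, -0.3, 0.038], 0.85), ([0.783, -0.126, 0.016], 0.6)]
blue_rack_mid [([0.525, -0.177, 0.038], 0.83)]
heater [([0.573, -0.259, 0.055], 0.75)]
hood_edge [([0.579, -0.26, 0.059], 0.85)]
frame_centre [([0.574, 0.212, 0.014], 0.64)]
dish [([0.442, 0.003, 0.017], 0.58)]
tip_box [([0.507, 0.422, 0.062], 0.8)]
green_block [([0.506, -0.473, 0.042], 0.62)]
marker [([0.504, -0.472, 0.044], 0.75), ([0.599, -0.009, 0.014], 0.64), ([0.526, -0.178, 0.042], 0.57)]
```

View pics/top0.png

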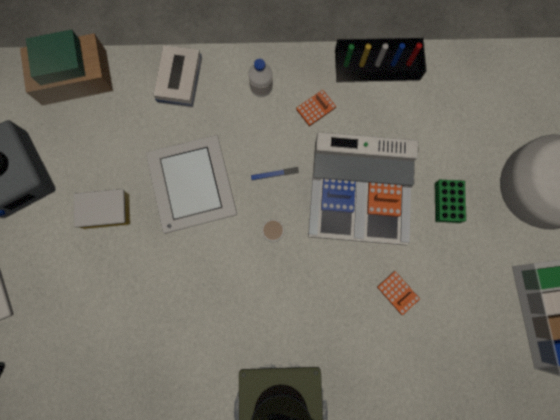

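View pics/side0.png

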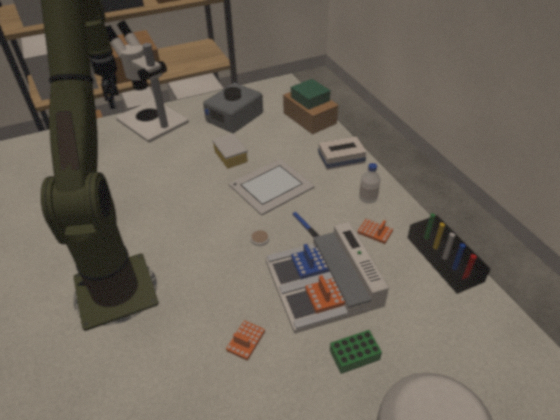

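Run:
```python
import cv2
a=cv2.imread('pics/top0.png');b=cv2.imread('pics/side0.png')
def c(i,x0,x1,y0,y1,n):
    k=min(800/(x1-x0),600/(y1-y0)); im=cv2.resize(i[y0:y1,x0:x1],None,fx=k,fy=k,interpolation=cv2.INTER_CUBIC)
    im=cv2.convertScaleAbs(im,alpha=1.6); print(n,k); cv2.imwrite(f'pics/{n}.png',im)
c(a,300,430,125,250,'th');c(a,140,240,130,235,'tf');c(b,260,390,220,335,'sh');c(b,225,320,160,215,'sf')
```

```text
th 4.8
tf 5.714285714285714
sh 5.217391304347826
sf 8.421052631578947
```

View pics/th.png

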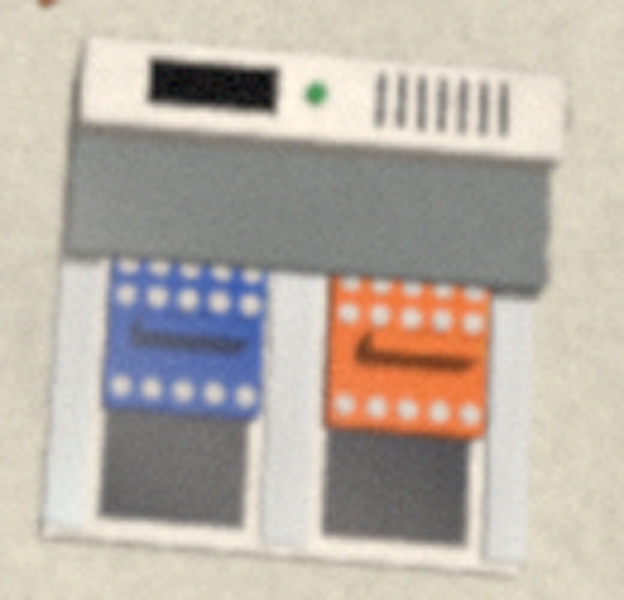

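View pics/sh.png

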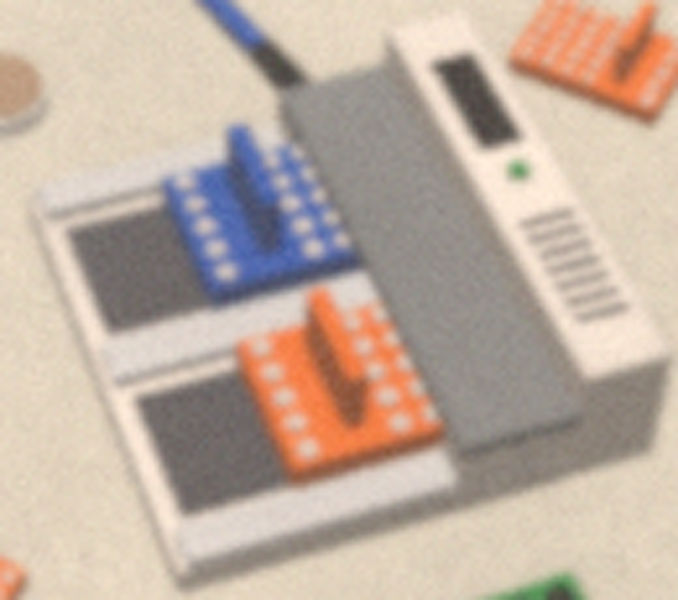

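View pics/tf.png

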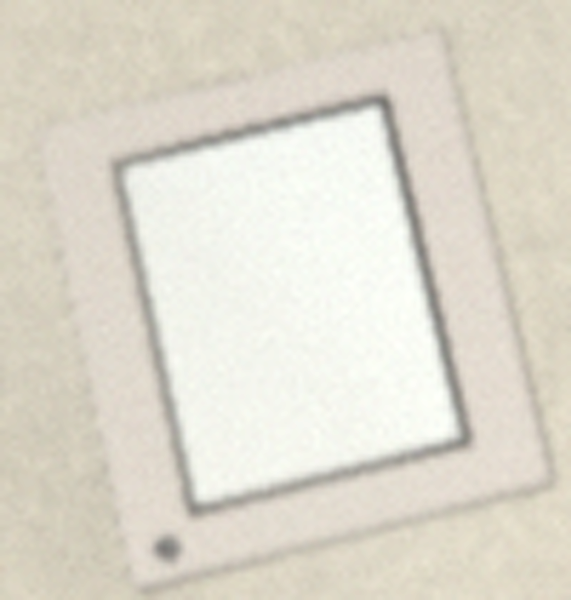

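View pics/sf.png

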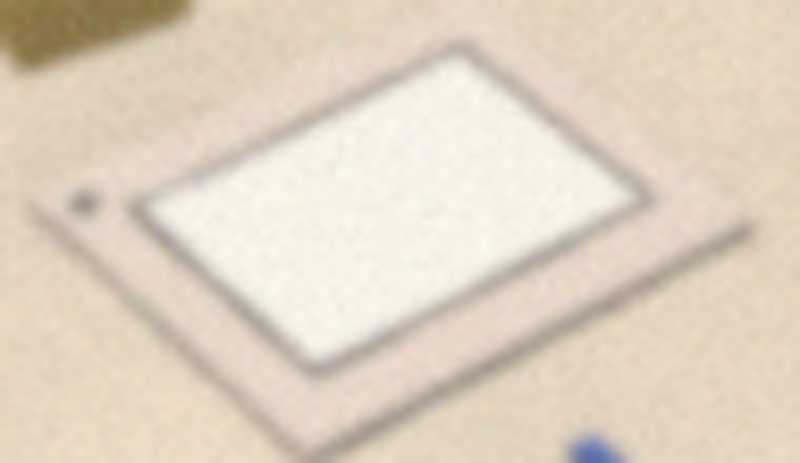

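```bash
cat > fit.py <<'E'
from h import *
from scipy.optimize import least_squares
def fit(obs,x0):
    # obs: list of (p, k, (ox,oy), [(uv, localXYZ)...])
    def res(v,full=False):
        c,s=np.cos(v[2]),np.sin(v[2]); o=[]
        for p,k,off,l in obs:
            for uv,X in l:
                W=[v[0]+c*X[0]-s*X[1],v[1]+s*X[0]+c*X[1],X[2]]
                o.append(proj(p,W)[0]-((np.array(uv)+.5)/k-.5+off))
        return np.array(o) if full else np.ravel(o)
    f=least_squares(res,x0,loss='soft_l1'); return f.x,np.round(res(f.x,True),1).tolist()
E
python3 - <<'E'
from fit import *
t=r.snapshot('top');s=r.snapshot('side')
T=lambda l:(t,4.8,(300,125),l); S=lambda l:(s,5.2174,(260,220),l)
m=1e-3
def P(x,y,z): return (x*m,y*m,z*m)
ht=T([((45,537),P(-135,131,20)),((518,573),P(-135,-131,20)),((88,38),P(130,131,88)),((565,75),P(130,-131,88)),((80,122),P(80,131,88)),((553,160),P(80,-131,88))])
hs=S([((38,195),P(-135,131,20)),((183,575),P(-135,-131,20)),((590,378),P(80,-131,88)),((665,350),P(130,-131,88)),((465,18),P(130,131,88))])
for o in ([ht],[hs],[ht,hs]): print('heater',*fit(o,[.57,-.22,0]))
rt=T([((333,427),P(-64,43,40)),((484,438),P(-64,-43,40))]); rs=S([((238,345),P(-64,43,40)),((293,465),P(-64,-43,40))])
for o in ([rt],[rs],[rt,rs]):print('rack',*fit(o,[.57,-.28,0]))
F=lambda x,y:P(x,y,12)
ft=(t,5.7143,(140,130),[((119,163),F(85,64)),((387,98),F(85,-64)),((467,441),F(-85,-64)),((193,513),F(-85,64))])
fs=(s,8.421,(225,160),[((463,46),F(85,64)),((650,198),F(85,-64)),((318,374),F(-85,-64)),((137,207),F(-85,64))])
for o in ([ft],[fs],[ft,fs]):print('frame',*fit(o,[.57,.22,0]))
E
```

```text
heater [ 0.54893714 -0.22991984 -0.10360967] [[-0.8, 0.3], [0.7, 0.6], [-1.3, -0.9], [0.6, -0.7], [-0.8, 0.2], [2.8, 0.2]]
heater [ 0.55173702 -0.22661767 -0.10818884] [[-1.5, 0.4], [-0.4, -0.2], [-0.2, 0.0], [2.8, 0.4], [0.4, -2.4]]
heater [ 0.54971522 -0.22858016 -0.10469152] [[-1.4, -0.1], [0.1, 0.4], [-1.8, -1.2], [0.2, -0.9], [-1.3, -0.2], [2.2, -0.1], [-2.0, 1.2], [-0.6, 0.8], [-0.3, 0.7], [2.7, 1.0], [-0.0, -1.9]]
rack [ 0.54201241 -0.29152083 -0.09582212] [[-0.8, -0.0], [0.8, 0.0]]
rack [ 0.54464307 -0.28734517 -0.11769025] [[-0.2, -0.9], [0.2, 0.8]]
rack [ 0.54265143 -0.29040503 -0.10924169] [[-1.6, -0.5], [0.0, -0.0], [-0.4, 0.3], [0.2, 2.1]]
frame [0.58355388 0.22364762 0.22575459] [[0.3, 0.3], [-0.3, 0.5], [-0.3, -0.0], [0.3, -0.8]]
frame [0.58557058 0.23024492 0.23158773] [[-0.1, 0.4], [-0.1, 0.0], [0.0, -0.4], [0.1, 0.1]]
frame [0.58378634 0.22483459 0.22747831] [[-0.2, 0.3], [-0.8, 0.4], [-0.7, -0.2], [-0.1, -0.9], [0.2, 1.4], [0.1, 1.1], [0.0, 0.7], [0.2, 1.1]]
```

```bash
cat > g.py <<'E'
from h import *
from scipy.spatial.transform import Rotation as Ro
def row(pos,yaw,verbose=1):
    "row from the measured pose to tool-down pose: TCP at pos, tool y at world angle yaw"
    s=r.observe(); R=np.array(s['tcp_rot']); c,sn=np.cos(yaw),np.sin(yaw)
    Rt=np.array([[0,c,sn],[0,sn,-c],[-1,0,0]])
    d=R.T@(np.array(pos)-s['eef_pos'])/.5; a=Ro.from_matrix(R.T@Rt).as_rotvec()/np.pi
    print('t',round(s['t'],2),'tcp',np.round(s['eef_pos'],4),'d',np.round(d,4).tolist(),'a',np.round(a,4).tolist(),'w',round(s['gripper_width'],4),'F',np.round(s['contact_force'],1))
if __name__=='__main__':
    import sys; v=list(map(float,sys.argv[1:])); 
    for i in range(0,len(v),4): row(v[i:i+3],v[i+3])
E
python3 g.py .5 .2 .23 .38  .5185 -.2866 .2 -.106
```

```text
t 1.2 tcp [0.1678 0.6021 0.2313] d [0.0026, -0.5963, 0.8559] a [0.2925, -0.0, -0.0] w 0.0853 F [-0.2 -0.1 -0.9]
t 1.2 tcp [0.1678 0.6021 0.2313] d [0.0625, -1.5239, 1.1528] a [0.4472, -0.0, -0.0] w 0.0853 F [-0.2 -0.1 -0.9]
```

Emit:
arm_command(claw=0.6, series=[{"y": -0.6,"z": 0.86,"ax": 0.29},{"y": -0.6,"z": 0.86,"ax": 0.29},{"y": -0.6,"z": 0.86,"ax": 0.29},{"y": -0.6,"z": 0.86,"ax": 0.29},{"y": -0.6,"z": 0.86,"ax": 0.29},{"y": -0.6,"z": 0.86,"ax": 0.29},{"y": -0.6,"z": 0.86,"ax": 0.29},{"y": -0.6,"z": 0.86,"ax": 0.29},{"y": -0.6,"z": 0.86,"ax": 0.29},{"y": -0.6,"z": 0.86,"ax": 0.29}])

```text
invalid input at $.series[0]: expected keys x, y, z, ax, ay, az
```

```bash
python3 g.py .5185 -.2866 .16 -.106
```

```text
t 1.2 tcp [0.1678 0.6021 0.2313] d [0.1425, -1.5239, 1.1528] a [0.4472, -0.0, -0.0] w 0.0853 F [-0.2 -0.1 -0.9]
```

Emit:
arm_command(claw=0.6, series=[{"x": 0,"y": -0.6,"z": 0.86,"ax": 0.29,"ay": 0,"az": 0},{"x": 0,"y": -0.6,"z": 0.86,"ax": 0.29,"ay": 0,"az": 0},{"x": 0,"y": -0.6,"z": 0.86,"ax": 0.29,"ay": 0,"az": 0},{"x": 0,"y": -0.6,"z": 0.86,"ax": 0.29,"ay": 0,"az": 0},{"x": 0,"y": -0.6,"z": 0.86,"ax": 0.29,"ay": 0,"az": 0},{"x": 0,"y": -0.6,"z": 0.86,"ax": 0.29,"ay": 0,"az": 0},{"x": 0,"y": -0.6,"z": 0.86,"ax": 0.29,"ay": 0,"az": 0},{"x": 0,"y": -0.6,"z": 0.86,"ax": 0.29,"ay": 0,"az": 0},{"x": 0,"y": -0.6,"z": 0.86,"ax": 0.29,"ay": 0,"az": 0},{"x": 0,"y": -0.6,"z": 0.86,"ax": 0.29,"ay": 0,"az": 0}])

```text
t: 2.2
eef_pos: [0.4872, 0.2149, 0.2315]
tcp_rot: [[0.001, 0.926, 0.379], [0.001, 0.379, -0.926], [-1.0, 0.001, -0.0]]
contact_force: [0.9, 0.4, -0.2]
gripper_width: 0.0344
```

```bash
python3 g.py .5185 -.2866 .16 -.106
```

```text
t 2.2 tcp [0.4872 0.2149 0.2315] d [0.1426, -0.3219, 0.9522] a [0.1573, -0.0002, -0.0002] w 0.0344 F [ 0.9  0.4 -0.2]
```

Emit:
arm_command(series=[{"x": 0.14,"y": -0.32,"z": 0.95,"ax": 0.157,"ay": 0,"az": 0},{"x": 0.14,"y": -0.32,"z": 0.95,"ax": 0.157,"ay": 0,"az": 0},{"x": 0.14,"y": -0.32,"z": 0.95,"ax": 0.157,"ay": 0,"az": 0},{"x": 0.14,"y": -0.32,"z": 0.95,"ax": 0.157,"ay": 0,"az": 0},{"x": 0.14,"y": -0.32,"z": 0.95,"ax": 0.157,"ay": 0,"az": 0},{"x": 0.14,"y": -0.32,"z": 0.95,"ax": 0.157,"ay": 0,"az": 0},{"x": 0.14,"y": -0.32,"z": 0.95,"ax": 0.157,"ay": 0,"az": 0},{"x": 0.14,"y": -0.32,"z": 0.95,"ax": 0.157,"ay": 0,"az": 0},{"x": 0.14,"y": -0.32,"z": 0.95,"ax": 0.157,"ay": 0,"az": 0},{"x": 0.14,"y": -0.32,"z": 0.95,"ax": 0.157,"ay": 0,"az": 0}])

```text
t: 3.2
eef_pos: [0.5173, -0.2798, 0.1619]
tcp_rot: [[0.001, 0.994, -0.105], [0.0, -0.105, -0.994], [-1.0, 0.001, -0.0]]
contact_force: [0.6, 0.2, 0.1]
gripper_width: 0.0343
```

```bash
python3 g.py .5185 -.2866 .14 -.106
```

```text
t 3.2 tcp [ 0.5173 -0.2798  0.1619] d [0.0439, 0.0038, 0.0133] a [0.0003, -0.0001, -0.0002] w 0.0343 F [0.6 0.2 0.1]
```

Emit:
arm_command(series=[{"x": 0.04,"y": 0.002,"z": 0.005,"ax": 0,"ay": 0,"az": 0},{"x": 0.04,"y": 0.002,"z": 0.005,"ax": 0,"ay": 0,"az": 0},{"x": 0.04,"y": 0.002,"z": 0.005,"ax": 0,"ay": 0,"az": 0}])

```text
t: 3.5
eef_pos: [0.518, -0.2787, 0.142]
tcp_rot: [[-0.001, 0.995, -0.104], [0.002, -0.104, -0.995], [-1.0, -0.001, -0.002]]
contact_force: [0.8, -0.1, 0.3]
gripper_width: 0.0341
```

```bash
python3 g.py .5185 -.2866 .05 -.106
python3 - <<'E'
from h import *
s=r.observe(); T=np.array(s['eef_pos'])
for n,(x0,x1,y0,y1) in {'top':(300,430,125,250),'side':(260,390,200,335)}.items():
    p=r.snapshot(n); print(n,proj(p,[T,T+[0,0,.019]]),[[np.round(d['centre'],3),round(d['conf'],2)] for d in r.recognise('orange_rack_grip',p)])
    i=cv2.cvtColor(p['frame'],cv2.COLOR_RGB2BGR)[y0:y1,x0:x1]; k=4.4; i=cv2.convertScaleAbs(cv2.resize(i,None,fx=k,fy=k,interpolation=cv2.INTER_CUBIC),alpha=1.6)
    u=(proj(p,T)[0]-[x0,y0]+.5)*k-.5; cv2.circle(i,tuple(int(v) for v in u),3,(255,0,255),-1)
    cv2.imwrite(f'pics/{n}1.png',i)
E
```

```text
t 3.5 tcp [ 0.518  -0.2787  0.142 ] d [0.1839, 0.0028, 0.0159] a [0.0007, -0.0006, 0.0003] w 0.0341 F [ 0.8 -0.1  0.3]
top [[390.41927119 191.44452159]
 [392.33904796 189.72183932]] [[array([ 0.517, -0.266,  0.037]), 0.83]]
side [[323.92398135 267.81311395]
 [324.25165872 263.02089872]] [[array([ 0.783, -0.131,  0.013]), 0.93], [array([ 0.512, -0.299,  0.039]), 0.69], [array([ 0.274, -0.319,  0.015]), 0.59]]
```

View pics/top1.png

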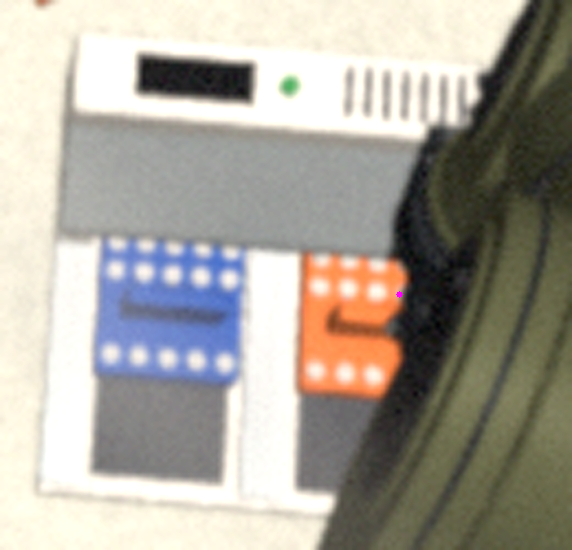

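View pics/side1.png

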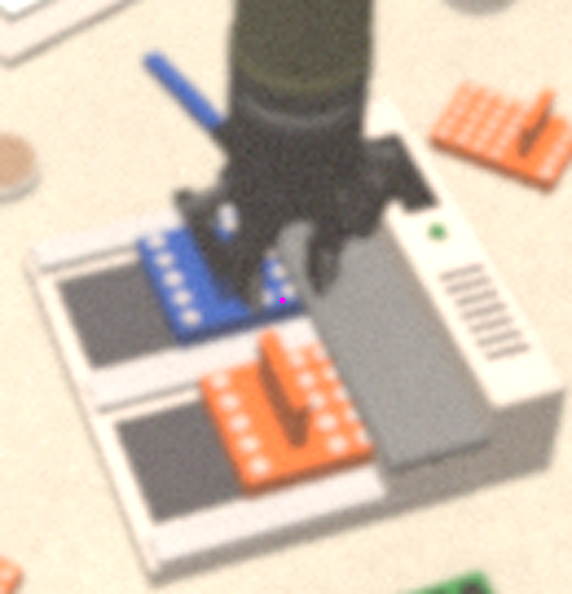

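Emit:
arm_command(series=[{"x": 0,"y": 0.003,"z": 0.016,"ax": 0,"ay": 0,"az": 0},{"x": 0.05,"y": 0.003,"z": 0.016,"ax": 0,"ay": 0,"az": 0},{"x": 0.1,"y": 0.003,"z": 0.016,"ax": 0,"ay": 0,"az": 0},{"x": 0.1,"y": 0.003,"z": 0.016,"ax": 0,"ay": 0,"az": 0}])

```text
t: 4.1
eef_pos: [0.5167, -0.2877, 0.0898]
tcp_rot: [[-0.005, 0.994, -0.105], [0.002, -0.105, -0.995], [-1.0, -0.005, -0.002]]
contact_force: [-0.4, 0.6, -0.2]
gripper_width: 0.034
```

```bash
python3 g.py .5185 -.2866 .05 -.106
python3 - <<'E'
from h import *
s=r.observe(); T=np.array(s['eef_pos'])
for n,(x0,x1,y0,y1) in {'side':(260,390,200,335)}.items():
    p=r.snapshot(n)
    i=cv2.cvtColor(p['frame'],cv2.COLOR_RGB2BGR)[y0:y1,x0:x1]; k=4.4; i=cv2.convertScaleAbs(cv2.resize(i,None,fx=k,fy=k,interpolation=cv2.INTER_CUBIC),alpha=1.6)
    u=(proj(p,T)[0]-[x0,y0]+.5)*k-.5; cv2.circle(i,tuple(int(v) for v in u),3,(255,0,255),-1)
    cv2.imwrite(f'pics/{n}2.png',i)
E
```

```text
t 4.1 tcp [ 0.5167 -0.2877  0.0898] d [0.0796, 0.0038, -0.0024] a [0.0003, -0.0006, 0.0016] w 0.034 F [-0.4  0.6 -0.2]
```

View pics/side2.png

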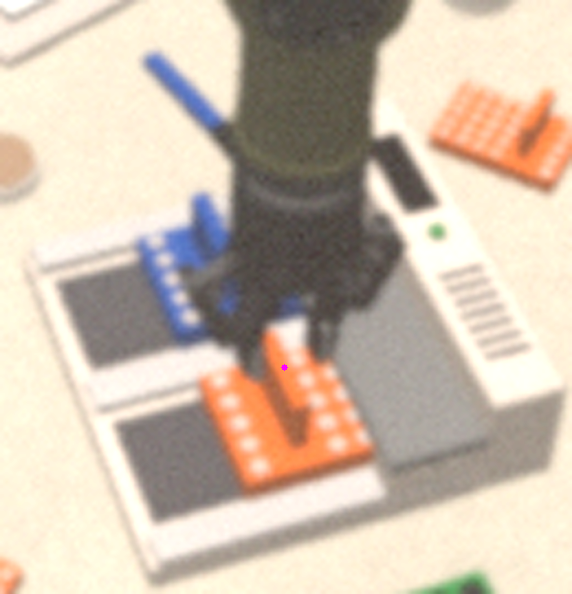

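Emit:
arm_command(series=[{"x": 0.04,"y": 0.003,"z": -0.002,"ax": 0,"ay": 0,"az": 0.001},{"x": 0.08,"y": 0.003,"z": -0.002,"ax": 0,"ay": 0,"az": 0.001},{"x": 0.08,"y": 0.003,"z": -0.002,"ax": 0,"ay": 0,"az": 0.001}])

```text
t: 4.45
eef_pos: [0.5195, -0.2873, 0.0515]
tcp_rot: [[0.001, 0.994, -0.105], [0.001, -0.105, -0.994], [-1.0, 0.001, -0.001]]
contact_force: [-0.9, 0.6, 0.6]
gripper_width: 0.0341
```

```bash
python3 g.py .5185 -.2866 .05 -.106
```

```text
t 4.45 tcp [ 0.5195 -0.2873  0.0515] d [0.0031, -0.0022, -0.0012] a [0.0003, -0.0003, -0.0003] w 0.0341 F [-0.9  0.6  0.6]
```

Close.

Emit:
arm_command(claw=1.0, series=[{"x": 0.001,"y": 0,"z": 0,"ax": 0,"ay": 0,"az": 0},{"x": 0.001,"y": 0,"z": 0,"ax": 0,"ay": 0,"az": 0},{"x": 0.001,"y": 0,"z": 0,"ax": 0,"ay": 0,"az": 0},{"x": 0.001,"y": 0,"z": 0,"ax": 0,"ay": 0,"az": 0},{"x": 0.001,"y": 0,"z": 0,"ax": 0,"ay": 0,"az": 0},{"x": 0.001,"y": 0,"z": 0,"ax": 0,"ay": 0,"az": 0}])

```text
t: 5.05
eef_pos: [0.5209, -0.2883, 0.0532]
tcp_rot: [[0.005, 0.994, -0.105], [-0.001, -0.105, -0.994], [-1.0, 0.005, 0.001]]
contact_force: [-1.0, 0.1, 6.8]
gripper_width: 0.0113
```

```bash
python3 g.py .5185 -.2866 .05 -.106
```

```text
t 5.05 tcp [ 0.5209 -0.2883  0.0532] d [0.0063, -0.0051, -0.0029] a [0.0002, 0.0003, -0.0016] w 0.0113 F [-1.   0.1  6.8]
```

Emit:
arm_command(series=[{"x": 0,"y": -0.012,"z": 0,"ax": 0,"ay": 0,"az": 0},{"x": 0,"y": -0.025,"z": 0,"ax": 0,"ay": 0,"az": 0},{"x": 0,"y": -0.038,"z": 0,"ax": 0,"ay": 0,"az": 0},{"x": 0,"y": -0.05,"z": 0,"ax": 0,"ay": 0,"az": 0},{"x": 0,"y": -0.065,"z": 0,"ax": 0,"ay": 0,"az": 0},{"x": 0,"y": -0.08,"z": 0,"ax": 0,"ay": 0,"az": 0},{"x": 0,"y": -0.095,"z": 0,"ax": 0,"ay": 0,"az": 0},{"x": 0,"y": -0.11,"z": 0,"ax": 0,"ay": 0,"az": 0},{"x": 0,"y": -0.124,"z": 0,"ax": 0,"ay": 0,"az": 0},{"x": 0,"y": -0.124,"z": 0,"ax": 0,"ay": 0,"az": 0}])

```text
t: 6.05
eef_pos: [0.4621, -0.2826, 0.0534]
tcp_rot: [[0.011, 0.994, -0.105], [-0.004, -0.105, -0.994], [-1.0, 0.012, 0.003]]
contact_force: [3.8, -0.9, 8.1]
gripper_width: 0.0114
```

```bash
python3 g.py .459 -.280 .15 -.106
python3 - <<'E'
from h import *
s=r.observe(); T=np.array(s['eef_pos'])
for n,(x0,x1,y0,y1) in {'side':(240,370,210,335),'top':(300,430,125,250)}.items():
    p=r.snapshot(n)
    i=cv2.cvtColor(p['frame'],cv2.COLOR_RGB2BGR)[y0:y1,x0:x1]; k=4.4; i=cv2.convertScaleAbs(cv2.resize(i,None,fx=k,fy=k,interpolation=cv2.INTER_CUBIC),alpha=1.6)
    cv2.imwrite(f'pics/{n}3.png',i)
E
```

```text
t 6.05 tcp [ 0.4621 -0.2826  0.0534] d [-0.1933, -0.0044, -0.004] a [0.0002, 0.0008, -0.0037] w 0.0114 F [ 3.8 -0.9  8.1]
```

View pics/side3.png

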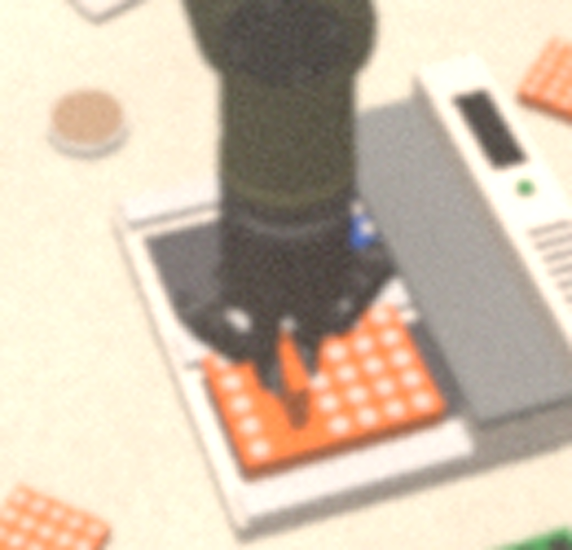

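View pics/top3.png

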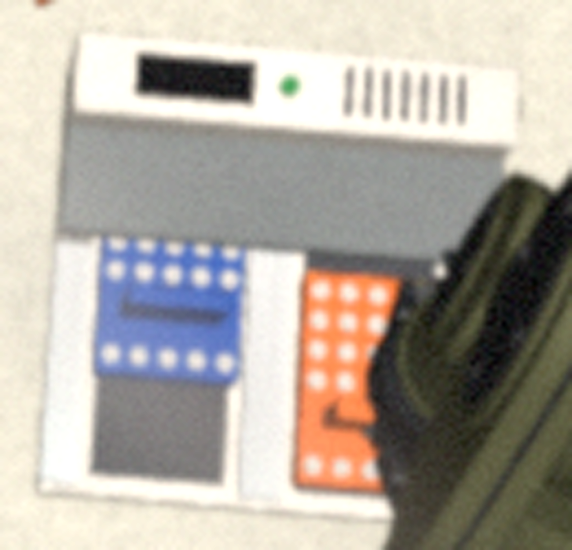

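Emit:
arm_command(series=[{"x": -0.02,"y": -0.002,"z": 0,"ax": 0,"ay": 0,"az": 0},{"x": -0.05,"y": -0.003,"z": 0,"ax": 0,"ay": 0,"az": 0},{"x": -0.1,"y": -0.004,"z": 0,"ax": 0,"ay": 0,"az": 0},{"x": -0.15,"y": -0.004,"z": 0,"ax": 0,"ay": 0,"az": 0},{"x": -0.2,"y": -0.004,"z": 0,"ax": 0,"ay": 0,"az": 0},{"x": -0.2,"y": -0.004,"z": 0,"ax": 0,"ay": 0,"az": 0},{"x": -0.2,"y": -0.004,"z": 0,"ax": 0,"ay": 0,"az": 0}])

```text
t: 6.85
eef_pos: [0.4553, -0.2806, 0.1512]
tcp_rot: [[0.002, 0.994, -0.105], [0.0, -0.105, -0.994], [-1.0, 0.002, -0.0]]
contact_force: [0.4, -0.3, -4.5]
gripper_width: 0.011
```

```bash
python3 g.py .459 -.280 .15 -.106
python3 - <<'E'
from h import *
s=r.observe(); T=np.array(s['eef_pos'])
for n,(x0,x1,y0,y1) in {'side':(240,370,190,315)}.items():
    p=r.snapshot(n)
    i=cv2.cvtColor(p['frame'],cv2.COLOR_RGB2BGR)[y0:y1,x0:x1]; k=4.4; i=cv2.convertScaleAbs(cv2.resize(i,None,fx=k,fy=k,interpolation=cv2.INTER_CUBIC),alpha=1.6)
    cv2.imwrite(f'pics/{n}4.png',i)
E
```

```text
t 6.85 tcp [ 0.4553 -0.2806  0.1512] d [0.0025, 0.0073, -0.0019] a [0.0002, -0.0001, -0.0007] w 0.011 F [ 0.4 -0.3 -4.5]
```

View pics/side4.png

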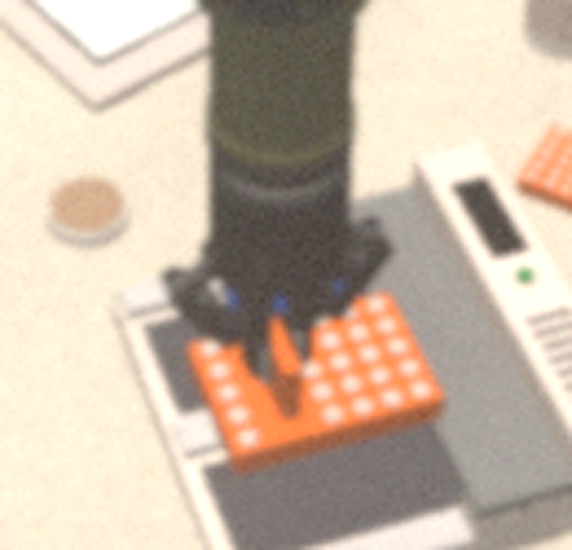

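```bash
python3 g.py .5602 .2203 .15 .228
```

```text
t 6.9 tcp [ 0.455  -0.2803  0.1505] d [0.0022, 0.1042, -1.0177] a [-0.1061, -0.0003, -0.0003] w 0.0114 F [-1.1  0.2 -3.8]
```

Emit:
arm_command(series=[{"x": 0,"y": 0.002,"z": -0.02,"ax": -0.002,"ay": 0,"az": 0},{"x": 0,"y": 0.005,"z": -0.05,"ax": -0.005,"ay": 0,"az": 0},{"x": 0,"y": 0.01,"z": -0.1,"ax": -0.01,"ay": 0,"az": 0},{"x": 0,"y": 0.017,"z": -0.17,"ax": -0.018,"ay": 0,"az": 0},{"x": 0,"y": 0.024,"z": -0.24,"ax": -0.025,"ay": 0,"az": 0},{"x": 0,"y": 0.031,"z": -0.31,"ax": -0.032,"ay": 0,"az": 0},{"x": 0,"y": 0.038,"z": -0.38,"ax": -0.04,"ay": 0,"az": 0},{"x": 0,"y": 0.045,"z": -0.45,"ax": -0.047,"ay": 0,"az": 0},{"x": 0,"y": 0.052,"z": -0.52,"ax": -0.054,"ay": 0,"az": 0},{"x": 0,"y": 0.059,"z": -0.59,"ax": -0.061,"ay": 0,"az": 0}])

```text
t: 7.9
eef_pos: [0.5157, 0.0127, 0.1508]
tcp_rot: [[0.001, 0.996, 0.09], [0.0, 0.09, -0.996], [-1.0, 0.001, -0.0]]
contact_force: [-0.1, 0.8, -3.2]
gripper_width: 0.0107
```

```bash
python3 g.py .5602 .2203 .15 .228
```

```text
t 7.9 tcp [0.5157 0.0127 0.1508] d [0.0018, 0.1259, -0.4055] a [-0.044, -0.0001, -0.0004] w 0.0107 F [-0.1  0.8 -3.2]
```

Emit:
arm_command(series=[{"x": 0,"y": 0.02,"z": -0.07,"ax": -0.007,"ay": 0,"az": 0},{"x": 0,"y": 0.042,"z": -0.135,"ax": -0.014,"ay": 0,"az": 0},{"x": 0,"y": 0.06,"z": -0.2,"ax": -0.022,"ay": 0,"az": 0},{"x": 0,"y": 0.08,"z": -0.26,"ax": -0.029,"ay": 0,"az": 0},{"x": 0,"y": 0.1,"z": -0.32,"ax": -0.036,"ay": 0,"az": 0},{"x": 0,"y": 0.115,"z": -0.37,"ax": -0.041,"ay": 0,"az": 0},{"x": 0,"y": 0.126,"z": -0.405,"ax": -0.044,"ay": 0,"az": 0},{"x": 0,"y": 0.126,"z": -0.405,"ax": -0.044,"ay": 0,"az": 0},{"x": 0,"y": 0.126,"z": -0.405,"ax": -0.044,"ay": 0,"az": 0}])

```text
t: 8.8
eef_pos: [0.5601, 0.2175, 0.1506]
tcp_rot: [[0.001, 0.974, 0.225], [-0.001, 0.225, -0.974], [-1.0, 0.0, 0.001]]
contact_force: [0.9, -0.3, -3.6]
gripper_width: 0.0113
```

```bash
python3 g.py .5602 .2203 .075 .228
```

```text
t 8.8 tcp [0.5601 0.2175 0.1506] d [0.1512, 0.0014, -0.0057] a [-0.0003, 0.0004, -0.0001] w 0.0113 F [ 0.9 -0.3 -3.6]
```

Emit:
arm_command(series=[{"x": 0.03,"y": 0.001,"z": -0.005,"ax": 0,"ay": 0,"az": 0},{"x": 0.08,"y": 0.001,"z": -0.005,"ax": 0,"ay": 0,"az": 0},{"x": 0.13,"y": 0.001,"z": -0.005,"ax": 0,"ay": 0,"az": 0},{"x": 0.16,"y": 0.001,"z": -0.005,"ax": 0,"ay": 0,"az": 0},{"x": 0.17,"y": 0.001,"z": -0.005,"ax": 0,"ay": 0,"az": 0},{"x": 0.17,"y": 0.001,"z": -0.005,"ax": 0,"ay": 0,"az": 0}])

```text
t: 9.4
eef_pos: [0.5617, 0.2184, 0.0658]
tcp_rot: [[0.002, 0.975, 0.222], [-0.001, 0.222, -0.975], [-1.0, 0.002, 0.001]]
contact_force: [0.1, 0.7, -3.3]
gripper_width: 0.011
```

```bash
python3 g.py .5602 .2203 .05 .228
python3 - <<'E'
from h import *
for n,(x0,x1,y0,y1) in {'side':(220,330,140,220),'top':(140,250,130,235)}.items():
    p=r.snapshot(n); save(p,n+'5raw')
    i=cv2.cvtColor(p['frame'],cv2.COLOR_RGB2BGR)[y0:y1,x0:x1]; k=5.5 if n=='top' else 7; i=cv2.convertScaleAbs(cv2.resize(i,None,fx=k,fy=k,interpolation=cv2.INTER_CUBIC),alpha=1.6)
    cv2.imwrite(f'pics/{n}5.png',i)
E
```

```text
t 9.4 tcp [0.5617 0.2184 0.0658] d [0.0316, -0.0021, -0.0043] a [-0.0013, 0.0005, -0.0005] w 0.011 F [ 0.1  0.7 -3.3]
```

View pics/side5.png

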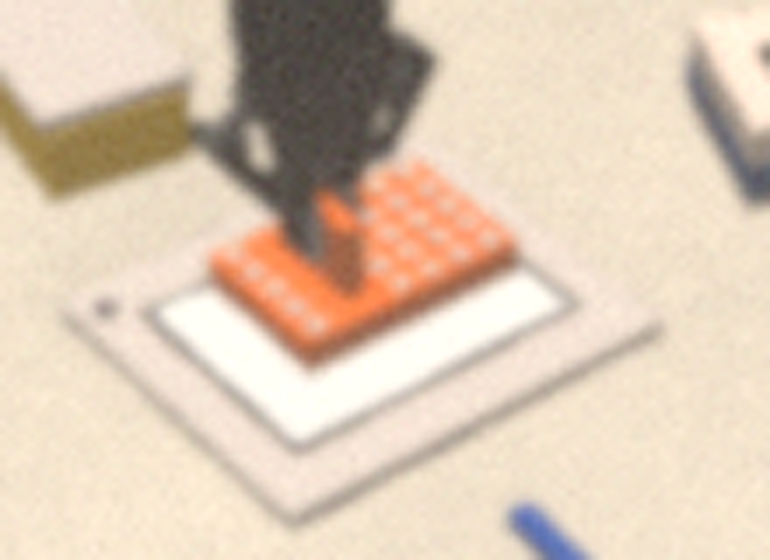

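View pics/top5.png

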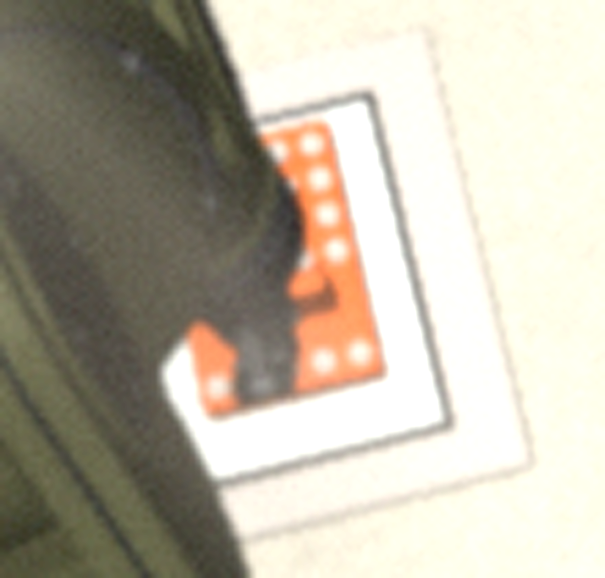

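Run:
```python
from fit import *
t=r.snapshot('top');s=r.snapshot('side')
z=.053
T=(t,5.5,(140,130),[((207,417),(-.064,.043,z)),((383,375),(-.064,-.043,z)),((327,122),(.064,-.043,z))])
S=(s,7,(220,140),[((212,262),(-.064,.043,z)),((308,351),(-.064,-.043,z)),((515,243),(.064,-.043,z)),((418,160),(.064,.043,z))])
for o in ([T],[S]): print(*fit(o,[.58,.22,.2]))
# frame again (visible corners)
F=lambda x,y:(x*1e-3,y*1e-3,.012)
T=(t,5.5,(140,130),[((371,93),F(85,-64)),((449,426),F(-85,-64))])
S=(s,7,(220,140),[((578,302),F(85,-64)),((301,450),F(-85,-64)),((148,312),F(-85,64))])
for o in ([T],[S]): print(*fit(o,[.58,.22,.2]))
```

```text
[0.58456117 0.22280644 0.22041811] [[-0.4, 0.3], [0.4, -0.0], [0.1, -0.3]]
[0.58545174 0.22389455 0.22393399] [[-0.7, -0.3], [0.2, -0.1], [0.8, 0.3], [-0.3, 0.1]]
[0.58419188 0.22328694 0.22416545] [[0.1, 0.6], [-0.1, -0.5]]
[0.58594712 0.23026769 0.23779694] [[-0.4, 0.2], [0.1, -0.3], [0.3, 0.2]]
```

Emit:
arm_command(series=[{"x": 0.01,"y": -0.002,"z": -0.002,"ax": -0.001,"ay": 0,"az": 0},{"x": 0.02,"y": -0.002,"z": -0.002,"ax": -0.002,"ay": 0,"az": 0},{"x": 0.025,"y": -0.002,"z": -0.002,"ax": -0.002,"ay": 0,"az": 0},{"x": 0.025,"y": -0.002,"z": -0.002,"ax": -0.002,"ay": 0,"az": 0}])

```text
t: 10.0
eef_pos: [0.5605, 0.2197, 0.0535]
tcp_rot: [[0.002, 0.973, 0.229], [-0.001, 0.229, -0.973], [-1.0, 0.002, 0.001]]
contact_force: [0.2, 0.5, -3.8]
gripper_width: 0.0111
```

```bash
cat > look.py <<'E'
import sys
from h import *
N=sys.argv[1]
for n,(x0,x1,y0,y1) in {'side':(220,330,140,220),'top':(140,250,130,235)}.items():
    p=r.snapshot(n); save(p,n+N+'raw')
    i=cv2.cvtColor(p['frame'],cv2.COLOR_RGB2BGR)[y0:y1,x0:x1]; k=5.5 if n=='top' else 7; i=cv2.convertScaleAbs(cv2.resize(i,None,fx=k,fy=k,interpolation=cv2.INTER_CUBIC),alpha=1.3)
    cv2.imwrite(f'pics/{n}{N}.png',i)
E
python3 g.py .5602 .2203 .045 .228; python3 look.py 6
```

```text
t 10.0 tcp [0.5605 0.2197 0.0535] d [0.0171, -0.0003, -0.0013] a [0.001, 0.0004, -0.0006] w 0.0111 F [ 0.2  0.5 -3.8]
```

View pics/side6.png

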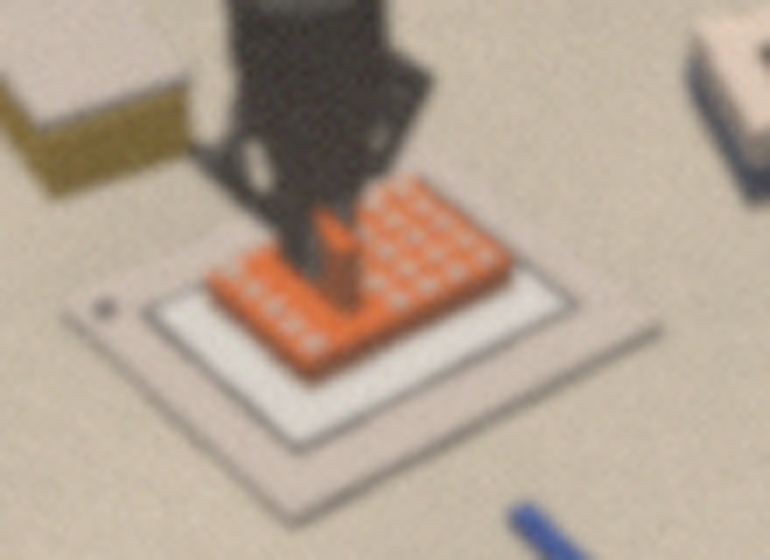

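View pics/top6.png

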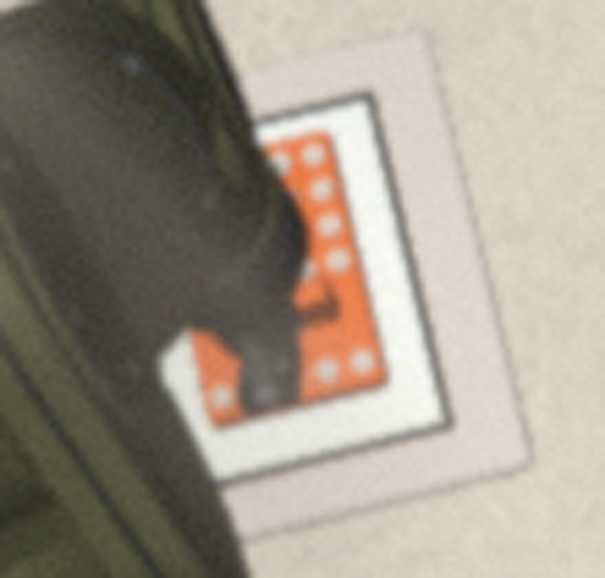

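Run:
```python
from fit import *
t=r.snapshot('top');s=r.snapshot('side')
for z in (.0405,.037,.034):
  T=(t,5.5,(140,130),[((211,427),(-.064,.043,z)),((387,383),(-.064,-.043,z)),((331,131),(.064,-.043,z))])
  S=(s,7,(220,140),[((210,276),(-.064,.043,z)),((310,369),(-.064,-.043,z)),((513,258),(.064,-.043,z)),((416,176),(.064,.043,z))])
  for o in ([T],[S]): print(z,*fit(o,[.58,.22,.2]))
# independent z estimate of everything relative: solve pad z from both cams
```

```text
0.0405 [0.58303329 0.22303806 0.2225052 ] [[-0.2, -0.0], [0.3, 0.0], [-0.0, -0.0]]
0.0405 [0.58591262 0.22699638 0.23143368] [[-0.4, 0.1], [-0.0, -0.4], [0.8, 0.3], [-0.3, 0.0]]
0.037 [0.58384746 0.22363431 0.22243673] [[-0.2, -0.1], [0.2, -0.0], [-0.1, 0.1]]
0.037 [0.58745819 0.23094111 0.23097629] [[-0.3, 0.1], [-0.0, -0.4], [0.8, 0.3], [-0.3, 0.1]]
0.034 [0.58454451 0.22414526 0.22236798] [[-0.1, -0.1], [0.2, -0.0], [-0.1, 0.2]]
0.034 [0.5887849  0.23432306 0.23057658] [[-0.2, 0.1], [-0.0, -0.5], [0.7, 0.3], [-0.4, 0.1]]
```

Emit:
arm_command(series=[{"x": 0.004,"y": 0,"z": -0.002,"ax": -0.001,"ay": 0,"az": 0},{"x": 0.008,"y": 0,"z": -0.002,"ax": -0.001,"ay": 0,"az": 0},{"x": 0.01,"y": 0,"z": -0.002,"ax": -0.001,"ay": 0,"az": 0},{"x": 0.01,"y": 0,"z": -0.002,"ax": -0.001,"ay": 0,"az": 0}])

```text
t: 10.6
eef_pos: [0.5605, 0.2207, 0.0488]
tcp_rot: [[0.003, 0.973, 0.232], [-0.0, 0.232, -0.973], [-1.0, 0.003, 0.001]]
contact_force: [-0.2, -0.4, -3.5]
gripper_width: 0.0114
```

```bash
python3 g.py .5602 .2203 .045 .228
```

```text
t 10.6 tcp [0.5605 0.2207 0.0488] d [0.0077, -0.0008, 0.0007] a [0.0019, 0.0003, -0.0008] w 0.0114 F [-0.2 -0.4 -3.5]
```

Emit:
arm_command(series=[{"x": 0.002,"y": 0,"z": 0,"ax": 0.001,"ay": 0,"az": 0},{"x": 0.004,"y": 0,"z": 0,"ax": 0.001,"ay": 0,"az": 0},{"x": 0.006,"y": 0,"z": 0,"ax": 0.001,"ay": 0,"az": 0},{"x": 0.006,"y": 0,"z": 0,"ax": 0.001,"ay": 0,"az": 0}])

```text
t: 11.0
eef_pos: [0.5606, 0.2207, 0.0459]
tcp_rot: [[0.003, 0.973, 0.229], [-0.0, 0.229, -0.973], [-1.0, 0.003, 0.001]]
contact_force: [0.5, -0.2, -3.1]
gripper_width: 0.0108
```

```bash
python3 g.py .5602 .2203 .045 .228
```

```text
t 11.0 tcp [0.5606 0.2207 0.0459] d [0.0019, -0.0009, 0.0007] a [0.0009, 0.0003, -0.0009] w 0.0108 F [ 0.5 -0.2 -3.1]
```

Emit:
arm_command(series=[{"x": 0.002,"y": 0,"z": 0,"ax": 0,"ay": 0,"az": 0},{"x": 0.003,"y": 0,"z": 0,"ax": 0,"ay": 0,"az": 0},{"x": 0.003,"y": 0,"z": 0,"ax": 0,"ay": 0,"az": 0}])

```text
t: 11.3
eef_pos: [0.5608, 0.2208, 0.0452]
tcp_rot: [[0.003, 0.973, 0.229], [-0.0, 0.229, -0.973], [-1.0, 0.003, 0.001]]
contact_force: [-1.3, -0.1, 3.7]
gripper_width: 0.0109
```

```bash
python3 g.py .5602 .2203 .045 .228
```

```text
t 11.3 tcp [0.5608 0.2208 0.0452] d [0.0003, -0.0014, 0.0007] a [0.0009, 0.0003, -0.0011] w 0.0109 F [-1.3 -0.1  3.7]
```

```bash
python3 look.py 7
```

```text
(no output)
```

View pics/side7.png

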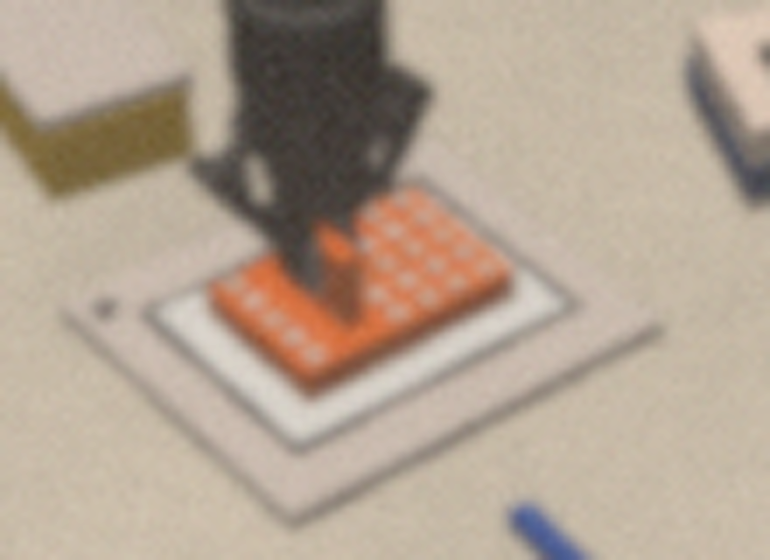

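View pics/top7.png

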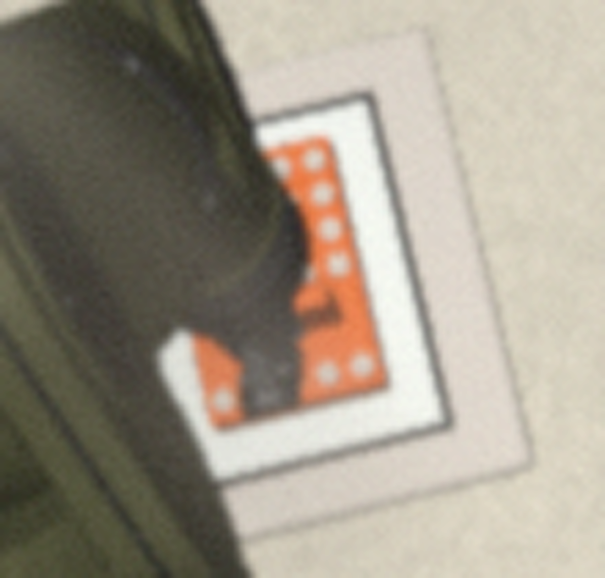

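Run:
```python
from fit import *
t=r.snapshot('top');s=r.snapshot('side')
z=.032
T=(t,5.5,(140,130),[((211,431),(-.064,.043,z)),((388,387),(-.064,-.043,z)),((331,136),(.064,-.043,z))])
S=(s,7,(220,140),[((210,289),(-.064,.043,z)),((310,381),(-.064,-.043,z)),((513,272),(.064,-.043,z)),((418,188),(.064,.043,z))])
for o in ([T],[S]): print(z,*fit(o,[.58,.22,.2]))
```

```text
0.032 [0.58286835 0.22432184 0.2231454 ] [[-0.0, -0.1], [0.1, 0.0], [-0.0, 0.1]]
0.032 [0.58602032 0.22732174 0.22473359] [[-0.2, -0.1], [-0.1, -0.3], [0.8, 0.2], [-0.4, 0.1]]
```

Emit:
arm_command(claw=0.6, series=[{"x": -0.001,"y": 0,"z": 0,"ax": 0,"ay": 0,"az": 0},{"x": -0.001,"y": 0,"z": 0,"ax": 0,"ay": 0,"az": 0},{"x": -0.001,"y": 0,"z": 0,"ax": 0,"ay": 0,"az": 0},{"x": -0.001,"y": 0,"z": 0,"ax": 0,"ay": 0,"az": 0},{"x": -0.001,"y": 0,"z": 0,"ax": 0,"ay": 0,"az": 0}])

```text
t: 12.0
eef_pos: [0.5607, 0.2208, 0.045]
tcp_rot: [[0.003, 0.973, 0.229], [-0.0, 0.229, -0.973], [-1.0, 0.003, 0.001]]
contact_force: [0.2, 0.3, 0.4]
gripper_width: 0.0342
```

```bash
python3 g.py .5602 .2203 .045 .228
```

```text
t 12.0 tcp [0.5607 0.2208 0.045 ] d [-0.0, -0.0012, 0.0008] a [0.0009, 0.0003, -0.001] w 0.0342 F [0.2 0.3 0.4]
```

Released; retreat up, then away towards −y so the view is free.

Emit:
arm_command(series=[{"x": -0.03,"y": 0,"z": 0,"ax": 0,"ay": 0,"az": 0},{"x": -0.08,"y": 0,"z": 0,"ax": 0,"ay": 0,"az": 0},{"x": -0.15,"y": 0,"z": 0,"ax": 0,"ay": 0,"az": 0},{"x": -0.25,"y": 0,"z": 0,"ax": 0,"ay": 0,"az": 0},{"x": -0.3,"y": -0.05,"z": 0.05,"ax": 0,"ay": 0,"az": 0},{"x": -0.32,"y": -0.07,"z": 0.12,"ax": 0,"ay": 0,"az": 0},{"x": -0.33,"y": -0.09,"z": 0.2,"ax": 0,"ay": 0,"az": 0},{"x": -0.33,"y": -0.11,"z": 0.28,"ax": 0,"ay": 0,"az": 0},{"x": -0.33,"y": -0.13,"z": 0.36,"ax": 0,"ay": 0,"az": 0},{"x": -0.33,"y": -0.13,"z": 0.4,"ax": 0,"ay": 0,"az": 0}])

```text
t: 13.0
eef_pos: [0.5417, 0.006, 0.2115]
tcp_rot: [[0.003, 0.975, 0.223], [-0.003, 0.223, -0.975], [-1.0, 0.002, 0.004]]
contact_force: [-0.7, -0.6, -0.3]
gripper_width: 0.0339
```

```bash
python3 g.py .5 0 .21 .228; python3 look.py 8
```

```text
t 13.0 tcp [0.5417 0.006  0.2115] d [0.0027, -0.0839, -0.0069] a [-0.0009, 0.0012, -0.0008] w 0.0339 F [-0.7 -0.6 -0.3]
```

View pics/side8.png

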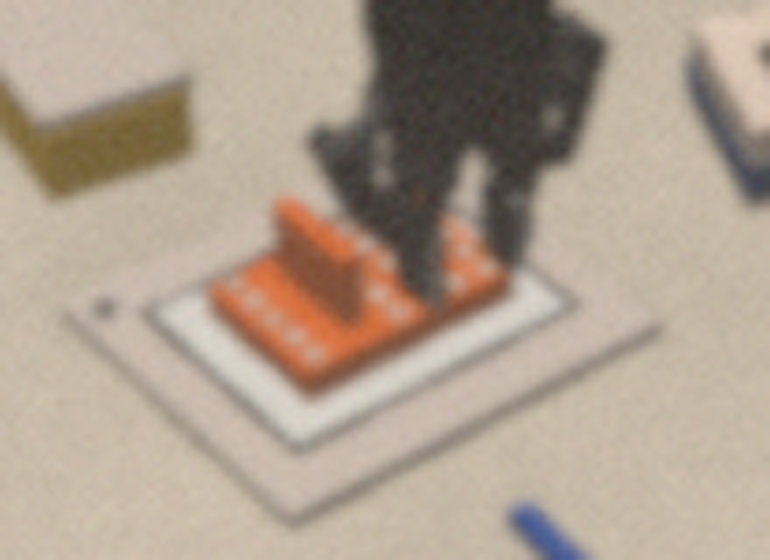

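View pics/top8.png

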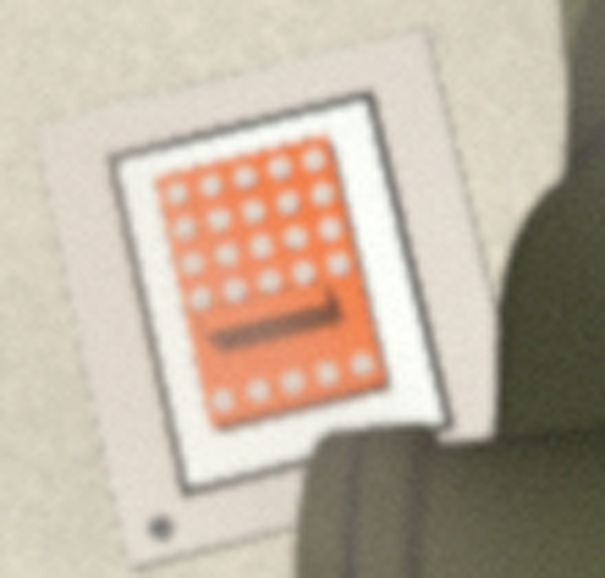

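View pics/side8raw.png

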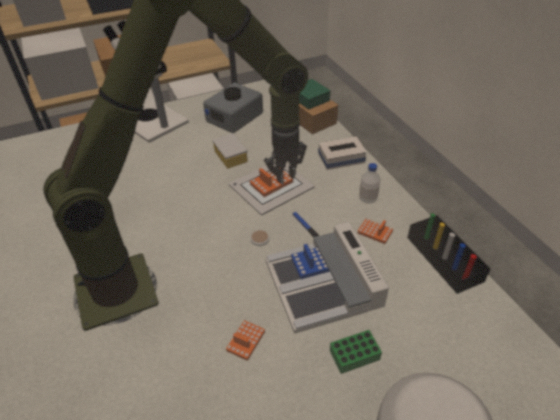

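```bash
python3 -c "
from workcell import r
print(r.hand_in())"
```

```text
the job is handed in; nothing more can be done
None
```

The orange rack is now on the light pad, inside the dark frame and lined up with it. I handed the job in at about 13 s of the 40 s allowed.

- **Slide and lift:** I gripped the rack by its tab and slid it about 59 mm straight forward, flat on the deck. The top and side pictures showed its back end clear of the hood before I lifted it, 100 mm straight up.
- **Setting down:** I carried it over level and lowered it in small steps. It touched at the expected height with about 4 N, then I let go and backed off.
- **Position check:** Measured just before I let go, the top view put the rack within about 1.5 mm and 0.2° of the frame's centre and direction. The side view gave about 3 mm and up to 0.8°. The two cameras disagree by up to 7 mm on where the frame is, so I compared rack and frame within the same picture.
- **Final pictures:** After release the rack lay flat with white all round it, apart from one corner of the frame that the arm hid in the top view. The gripper was open and touching nothing. The blue rack was still in its bay, and the dish, marker, green block and tip box looked to be where they started.

No check failed. The tool tilted by less than 1° while it pressed the rack on the deck, and straightened once the rack was lifted.

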